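Upend the rinsed bottle on the drying peg

TASK

Take the rinsed open bottle with the long thin neck and turn it neck-down onto the slanting wooden drying peg, pushing it along the peg until the neck is fully home against the block. Leave it hanging there by itself, and leave the stubby capped bottle where it lies.

Things in the scene. Friction and masses are not known exactly. Their poses are not given: they have to be found in the camera images.
- bottle: Open empty white plastic bottle, 90 g, 190 mm long, lying on its side, neck towards the robot (-x) within 20 degrees. Square body 54 x 54 x 130 mm, 20 mm shoulder, round neck 40 mm long, 32 mm outside, 26 mm bore. Origin at the centre of the square body (about the centre of mass), 27 mm above the bench as it lies; z runs along the bottle out of the neck.
- bottle_mouth (a point): Centre of the open bottle's mouth (the end of its neck), 125 mm from the bottle's origin along its z.
- peg: Fixed wooden peg, 16 mm thick, 75 mm long, last 25 mm tapering to 6 mm. Leans 30 degrees from vertical, away from the robot (within 12 degrees of +x), on the 44 x 44 mm sloping face of a block on a 160 x 100 x 18 mm board. Origin: foot of the peg on that face, where the neck comes home, 70 mm above the bench; z along the peg to its tip. A bottle let go sags 15 degrees and jams: it may not slide by itself.
- capped_bottle: Bystander: stubby white bottle, closed by a wide short screw cap 44 mm across, lying like the other; square body 54 x 54 x 110 mm, 145 mm long with the cap, 400 g. Origin at the centre of its square body, z towards the cap. One bottle lies left of the peg's stand and the other right, either way round.
There are look-alikes about, which are no part of the job. Leave any purple or yellow look-alike of the bottle alone. Of the things that look like the part that bears peg, the middle-sized one is meant.

How it is judged:
By the outcome, as a careful person would: the job done as asked, in the order asked, and still so for the second after the job is handed in, with the robot touching nothing.
It also fails if it takes over 42 s, if anything falls off the work surface, if the arm or the gripper's body presses on something with over 40 N, if the wrist force passes 120 N, or if a joint passes its speed limit or range.

ROBOT

A 6-joint arm with a two-finger parallel gripper is mounted at the origin on the work surface. World frame = base frame: x ahead of the robot, y to its left, z up, the work surface at z = 0. Lengths are in m, angles in rad, forces in N, time in s.
With the tool pointing down it reaches from about 0.275 to 0.725 m from the base axis. Payload 5.6 kg.
Tool frame: the origin (TCP) lies midway between the tips of the shut fingers; the grasp point (between the pads) lies 19 mm behind it; z points along the fingers, y is the line along which they close (so a half turn about z gives the same grasp; the last joint's range is limited). The gripper opens to 85 mm and grips with 20 to 120 N. Pads are 22 mm wide; open, the fingers measure 114 mm over their backs; the gripper's body (76 mm by 85 mm) begins 54 mm behind the grasp point. The pads swing forward as they close: fully open they stand 13 mm farther back than shut.
Start: joints at [-1.05, 0.255, 0.108, 0, -1.424, -0.285], TCP at [0.129, -0.535, 0.231] pointing down, gripper open.
Joint ranges: [-2.95, 2.95], [-1.21, 1.97], [-1.09, 1.5], [-2.87, 1.71], [-2.94, -0.07], [-3.05, 3.05]. Speed limits (rad/s): [2.57, 2.57, 3.14, 3.14, 3.14, 3.14].

INTERFACE

Orientations are given as a unit quaternion [x, y, z, w].
In Python, from station import read_state, grab_frame, job_done gives the robot as it stands.
- The arm moves only by the shell command python3 -m handwheel 'ROWS'. ROWS is JSON, a list of rows, each an object with "linear": the shift along the tool's x, y, z in m, a list of three; "roll": the turn about the tool's z in rad; "fingers": the closure in counts, from 0 (fully open) to 255 (shut). In form: [{"linear": [tx, ty, tz], "roll": roll, "fingers": fingers}, ...]. A call has 1 to 20 rows; each row shifts and turns the commanded pose from where the row before left it, along the tool's axes as they then stand; what a row does not reach is not made up. A row lasts 1/8 s, in which the tool goes at most 62.5 mm and 10.7 degrees, less where a joint would pass 70% of its speed; a pose out of reach is approached as far as the arm can. A call with a gripper value outside its range is refused whole. The fingers move at their own pace and stop on an object; the grip force is fixed at half the most. Time passes only in rows, so rows that do not move let the fingers close. It gives the time, the measured TCP pose, the force, the opening and the grip force at its end, in the units of the state.
- read_state(): the state, without advancing time (a new reading comes with each control period).
- grab_frame(name): name is "scene" or "top" or "wrist"; returns a dict with "color" (480x640x3 uint8, blue, green, red), "fx", "fy", "cx", "cy" (pixels), "dist" ([k1, k2, p1, p2, k3] as OpenCV has them; the pictures are not rectified), "eye" and "orientation" of the camera in the world; the wrist camera has in their place "T_tool_cam" (4x4, takes a point from camera to tool coordinates, whose origin is the TCP and whose axes are the flange's). Camera axes: x right, y up, looking along -z (the intrinsics and any distortion apply to the point x, -y, -z); pixel columns grow to the right and rows downward; lengths in m; the calibration is good to about 2 mm. A picture is of the moment at which its call begins: read the wrist's pose just before it. There is no depth.
- job_done(): hands the job in; it is judged then, once.
The state is a dict: "time_s": time; "q": joint angles; "joint_vel": joint speeds; "joint_torque": joint torques, N m; "tcp_pos": TCP position; "tool_rot": TCP orientation; "wrist_force": force on the tool from outside, world axes, zero at the start; "ft_torque": the same for the moment, N m; "finger_gap": finger opening in m; "grasp_force": force on a finger pad.
Only numpy, scipy, OpenCV 4.12 (cv2) and the standard library are available. Lean on these libraries where they do the work, as an engineer would, in place of code of your own. Each camera call takes 0.05 s, during which the arm holds its last target. There are 200 camera calls.

## Working session

There is one attempt and no reset: what is moved stays moved. The work goes in short steps, Python scripts to look and compute and a shell command to move; the robot and the scene stay as the last step left them, time stands still between calls to the robot, and variables do not carry over. Pictures are saved under pics/ and viewed, at most 10 in all, crops included, and the job is handed in when it is done.

```bash
mkdir -p pics; ls
python3 - <<'E'
from station import *
import cv2,numpy as np
s=read_state();print(s)
for n in ("scene","top"):
    f=grab_frame(n);cv2.imwrite(f"pics/{n}0.png",f["color"]);print(n,{k:v for k,v in f.items() if k!="color"})
E
```

```text
pics
{'time_s': 0.0, 'q': array([-1.05038353e+00,  2.55745600e-01,  1.06986509e-01, -4.87104949e-04,
       -1.42391046e+00, -2.84602530e-01]), 'joint_vel': array([-0.00055255, -0.00125683, -0.00066117,  0.00093159,  0.00087142,
        0.0005055 ]), 'joint_torque': array([-6.05055429e-04, -3.86627948e+01,  2.37933362e+01,  5.36487401e+00,
       -6.07479786e-03, -1.12118119e-05]), 'tcp_pos': array([ 0.12843721, -0.5342698 ,  0.23038752]), 'tool_rot': array([-1.17596468e-01,  9.93060993e-01,  9.56123351e-04, -1.45251083e-04]), 'wrist_force': array([0.27369159, 0.19298739, 0.58659357]), 'ft_torque': array([ 0.04223453, -0.03481259,  0.00107048]), 'grasp_force': 0.0, 'finger_gap': 0.08540390433424765}
scene {'fx': 544.3087157930362, 'fy': 544.3087157930362, 'cx': 316.2105501945884, 'cy': 239.6337215528392, 'dist': array([-0.05394419,  0.        ,  0.        ,  0.        ,  0.        ]), 'eye': array([1.26920981, 0.28030544, 0.99202448]), 'orientation': array([0.21903399, 0.27927634, 0.74072629, 0.57039758])}
top {'fx': 595.7768577066121, 'fy': 595.7768577066121, 'cx': 326.79958232881444, 'cy': 240.31940560857183, 'dist': array([0.0182253, 0.       , 0.       , 0.       , 0.       ]), 'eye': array([0.17754235, 0.08004602, 1.61789001]), 'orientation': array([ 0.07282191, -0.06162511, -0.7019576 ,  0.70580085])}
```

View pics/scene0.png

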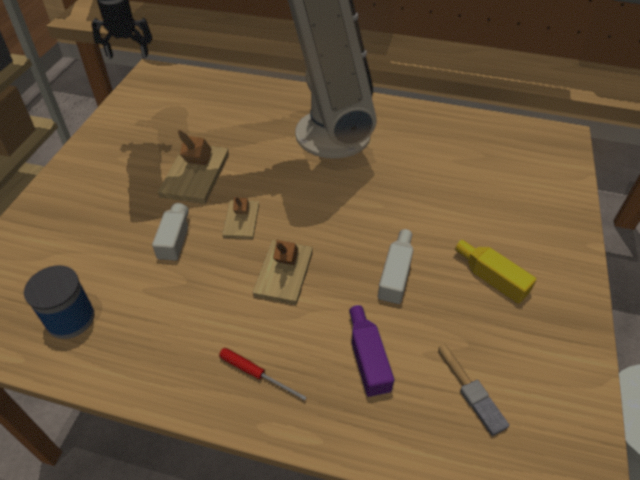

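View pics/top0.png

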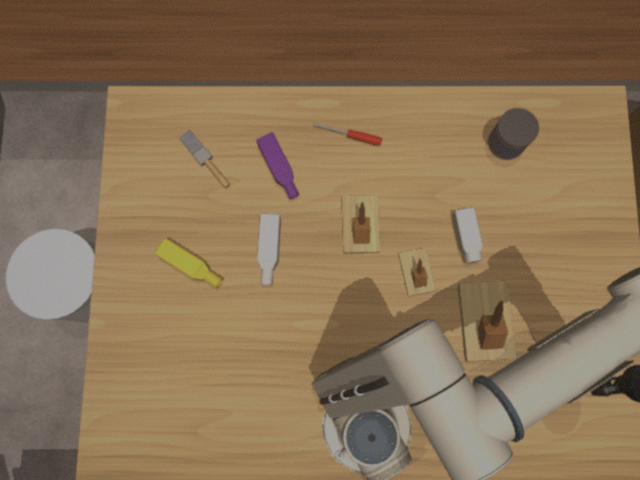

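The scene shows the open white bottle at scene (397,268) / top (268,248). The middle-sized stand is at scene (284,268) / top (360,225). The capped bottle is at scene (171,233) / top (469,235). Next I enlarge these crops to measure them.

```bash
cat > h.py <<'E'
import cv2,numpy as np
from scipy.spatial.transform import Rotation as R
from station import *
def ray(f,uv,cam=None):
    K=np.array([[f["fx"],0,f["cx"]],[0,f["fy"],f["cy"]],[0,0,1]])
    p=cv2.undistortPoints(np.array(uv,float).reshape(-1,1,2),K,f["dist"]).reshape(-1,2)
    d=np.c_[p[:,0],-p[:,1],-np.ones(len(p))]
    if cam is None: o,M=f["eye"],R.from_quat(f["orientation"]).as_matrix()
    else: o,M=cam
    return o,d@M.T
def onz(f,uv,z,cam=None):
    o,d=ray(f,uv,cam); return o+d*((z-o[2])/d[:,2])[:,None]
def tri(r1,r2):
    (o1,d1),(o2,d2)=[(o,d[0]/np.linalg.norm(d[0])) for o,d in (r1,r2)]
    t=np.linalg.lstsq(np.c_[d1,-d2],o2-o1,rcond=None)[0]
    a,b=o1+t[0]*d1,o2+t[1]*d2
    return (a+b)/2,np.linalg.norm(a-b)
def wcam(f,s):
    T=np.eye(4);T[:3,:3]=R.from_quat(s["tool_rot"]).as_matrix();T[:3,3]=s["tcp_pos"]
    T=T@f["T_tool_cam"]; return T[:3,3],T[:3,:3]
E
python3 - <<'E'
from h import *
T,S=grab_frame("top"),grab_frame("scene")
def crop(f,x,y,w,h,k): return cv2.resize(f["color"][y:y+h,x:x+w],None,fx=k,fy=k,interpolation=cv2.INTER_CUBIC)
a=crop(T,335,185,50,75,8);b=crop(S,250,225,50,75,8)
cv2.imwrite("pics/c1.png",np.hstack([a,b]))
for n,f,(x,y,w,h) in (("top",T,(240,200,50,95)),("scene",S,(370,222,50,85))):
    c=f["color"][y:y+h,x:x+w];hsv=cv2.cvtColor(c,cv2.COLOR_BGR2HSV)
    m=((hsv[...,1]<70)&(hsv[...,2]>90)).astype(np.uint8)
    cn=max(cv2.findContours(m,0,1)[0],key=cv2.contourArea)+[x,y]
    r=cv2.minAreaRect(cn);print(n,cv2.contourArea(cn),r)
    if n=="top":
        print(onz(f,cv2.boxPoints(r),.04)); 
        for row in range(210,290,6):
            xs=np.where(m[row-y])[0]+x
            if len(xs):
                P=onz(f,[[xs.min()-.5,row],[xs.max()+.5,row]],.04);print(row,P[:,:2].round(4).ravel())
E
```

```text
top 1209.0 ((267.6903381347656, 248.8350067138672), (21.017879486083984, 70.9620590209961), 4.085616588592529)
[[0.36378686 0.29757432 0.04      ]
 [0.55761521 0.28957227 0.04      ]
 [0.5536196  0.23227349 0.04      ]
 [0.36005453 0.24156148 0.04      ]]
216 [0.5484 0.29   0.5486 0.2354]
222 [0.5316 0.2895 0.5318 0.2351]
228 [0.5149 0.2917 0.5152 0.2347]
234 [0.4983 0.2913 0.4986 0.2343]
240 [0.4818 0.2935 0.482  0.2367]
246 [0.4653 0.293  0.4655 0.2363]
252 [0.4489 0.2952 0.4491 0.2386]
258 [0.4325 0.2947 0.4328 0.2383]
264 [0.4163 0.2889 0.4165 0.2406]
270 [0.4001 0.2804 0.4002 0.2509]
276 [0.3839 0.2826 0.3841 0.2505]
282 [0.3678 0.2822 0.368  0.2528]
scene 1267.5 ((398.0566101074219, 259.4495544433594), (24.989770889282227, 62.93720245361328), 14.620874404907227)
```

View pics/c1.png

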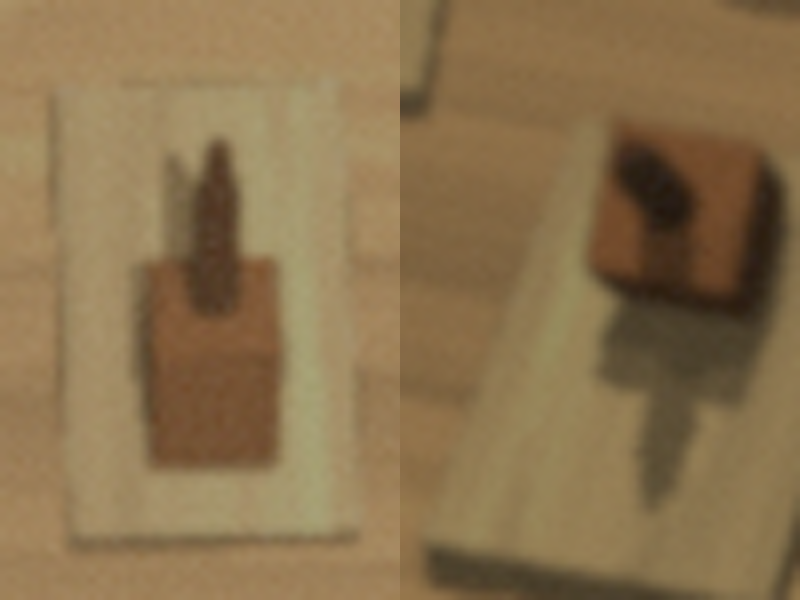

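Run:
```python
from h import *
T,S=grab_frame("top"),grab_frame("scene")
tip,e=tri(ray(T,[361.7,202.1]),ray(S,[278.6,244.1]));ft,e2=tri(ray(T,[361.2,221.9]),ray(S,[282.8,250.5]))
print(tip,e,ft,e2,np.linalg.norm(tip-ft),onz(T,[361.7,202.1],.135),onz(T,[361.2,221.9],.07),onz(S,[278.6,244.1],.135),onz(S,[282.8,250.5],.07))
# board yaw: edges in top crop
P=onz(T,np.array([[55,92],[72,545],[335,88],[357,537]])/8+[334.56,184.56],.018);print(P)
s=read_state();print(R.from_quat(s["tool_rot"]).as_matrix().round(3),s["tcp_pos"])
```

```text
[0.56353273 0.01747613 0.13311528] 0.0035711948617619185 [0.52632758 0.01449666 0.06912893] 4.8689108768347154e-05 0.07407667091462722 [[0.56350568 0.01582301 0.135     ]] [[0.52612528 0.01455719 0.07      ]] [[0.56481636 0.0198314  0.135     ]] [[0.52703254 0.01472334 0.07      ]]
[[ 0.61106986  0.06684196  0.018     ]
 [ 0.45178573  0.06069234  0.018     ]
 [ 0.61275656 -0.03011244  0.018     ]
 [ 0.45496716 -0.03620323  0.018     ]]
[[-0.972 -0.234 -0.   ]
 [-0.234  0.972  0.001]
 [-0.     0.001 -1.   ]] [ 0.12849657 -0.53462553  0.23100033]
```

```bash
python3 -m handwheel '[{"linear":[0,0,-0.03],"roll":0.14,"fingers":0},{"linear":[0,0,-0.03],"roll":0.14,"fingers":0},{"linear":[-0.0229,0.0508,0],"roll":0,"fingers":0},{"linear":[-0.0229,0.0508,0],"roll":0,"fingers":0},{"linear":[-0.0229,0.0508,0],"roll":0,"fingers":0},{"linear":[-0.0229,0.0508,0],"roll":0,"fingers":0},{"linear":[-0.0229,0.0508,0],"roll":0,"fingers":0},{"linear":[-0.0229,0.0508,0],"roll":0,"fingers":0},{"linear":[-0.0229,0.0508,0],"roll":0,"fingers":0},{"linear":[-0.0229,0.0508,0],"roll":0,"fingers":0},{"linear":[-0.0229,0.0508,0],"roll":0,"fingers":0},{"linear":[-0.0229,0.0508,0],"roll":0,"fingers":0},{"linear":[-0.0229,0.0508,0],"roll":0,"fingers":0},{"linear":[-0.0229,0.0508,0],"roll":0,"fingers":0},{"linear":[-0.0229,0.0508,0],"roll":0,"fingers":0},{"linear":[-0.0229,0.0508,0],"roll":0,"fingers":0},{"linear":[-0.0229,0.0508,0],"roll":0,"fingers":0},{"linear":[-0.0229,0.0508,0],"roll":0,"fingers":0},{"linear":[0,0,0],"roll":0,"fingers":0}]'
python3 - <<'E'
from h import *
s=read_state();f=grab_frame("wrist");cv2.imwrite("pics/w1.png",f["color"])
print(s["tcp_pos"],R.from_quat(s["tool_rot"]).as_matrix().round(3),s["q"],f["T_tool_cam"].round(3))
E
```

```text
time_s: 2.68
tcp_pos: [0.531, 0.264, 0.2881]
tool_rot: [0.021, 1.0, -0.001, -0.002]
wrist_force: [-0.4, 0.2, -0.5]
finger_gap: 0.0853
grasp_force: 0.0
[0.53095004 0.26401263 0.28806855] [[-0.999  0.042 -0.004]
 [ 0.042  0.999 -0.002]
 [ 0.004 -0.002 -1.   ]] [ 7.24303592e-01  3.39869099e-01  3.67782402e-01 -8.84678333e-04
 -1.60321331e+00 -2.33688231e+00] [[-0.     0.956  0.294  0.073]
 [ 1.     0.     0.     0.   ]
 [ 0.     0.294 -0.956 -0.143]
 [ 0.     0.     0.     1.   ]]
```

View pics/w1.png

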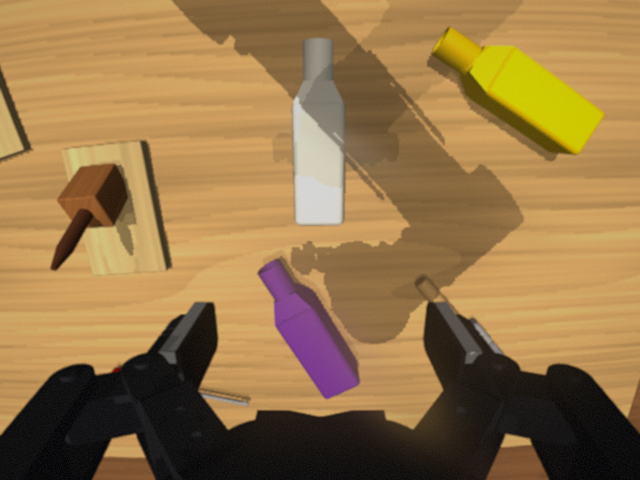

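The open bottle lies straight below, along the image axis: mouth (318,40), base edge (319,224). The peg tip is at (54,268).

Run:
```python
from h import *
s=read_state();f=grab_frame("wrist");c=wcam(f,s)
print(onz(f,[[296,222],[343,223]],.054,c),onz(f,[[295,98],[344,98]],.054,c),onz(f,[[318,39]],.04,c),onz(f,[[55,267]],.135,c),onz(f,[[90,207]],.07,c))
```

```text
[[0.55235811 0.23505918 0.054     ]
 [0.5556462  0.28610316 0.054     ]] [[0.42522825 0.24176595 0.054     ]
 [0.42733315 0.29047423 0.054     ]] [[0.36874793 0.26706677 0.04      ]] [[0.56497736 0.01434472 0.135     ]] [[0.52210196 0.0180464  0.07      ]]
```

```bash
python3 -m handwheel '[{"linear":[-0.003,-0.0025,0.05],"roll":0,"fingers":0},{"linear":[0,0,0.05],"roll":0,"fingers":0},{"linear":[0,0,0.05],"roll":0,"fingers":0},{"linear":[0,0,0.05],"roll":0,"fingers":0},{"linear":[0,0,0.05],"roll":0,"fingers":0},{"linear":[0,0,0.031],"roll":0,"fingers":0},{"linear":[0,0,0],"roll":0,"fingers":90},{"linear":[0,0,0],"roll":0,"fingers":90},{"linear":[0,0,0],"roll":0,"fingers":90},{"linear":[0,0,0],"roll":0,"fingers":90}]'
python3 -m handwheel '[{"linear":[0,0,0],"roll":0,"fingers":96},{"linear":[0,0,0],"roll":0,"fingers":96}]'
python3 -m handwheel '[{"linear":[0,0,0],"roll":0,"fingers":100},{"linear":[0,0,0],"roll":0,"fingers":100}]'
```

```text
time_s: 4.03
tcp_pos: [0.534, 0.2589, 0.0116]
tool_rot: [0.022, 1.0, 0.001, 0.001]
wrist_force: [0.3, 0.8, 0.1]
finger_gap: 0.0555
grasp_force: 0.0
time_s: 4.28
tcp_pos: [0.534, 0.2589, 0.0117]
tool_rot: [0.022, 1.0, 0.001, 0.001]
wrist_force: [-1.3, -0.1, 7.4]
finger_gap: 0.0534
grasp_force: 29.8
time_s: 4.53
tcp_pos: [0.5342, 0.259, 0.0118]
tool_rot: [0.022, 1.0, 0.001, 0.001]
wrist_force: [-2.1, -0.5, 6.2]
finger_gap: 0.0533
grasp_force: 63.1
```

```bash
python3 -m handwheel '[{"linear":[0,0,-0.03],"roll":0,"fingers":100},{"linear":[0,0,-0.03],"roll":0,"fingers":100},{"linear":[0,0,0],"roll":0,"fingers":97},{"linear":[0,0,0],"roll":0,"fingers":95},{"linear":[0,0,0],"roll":0,"fingers":94},{"linear":[0,0,0],"roll":0,"fingers":94}]'
python3 - <<'E'
from h import *
f=grab_frame("wrist");g=grab_frame("scene");print(read_state()["grasp_force"])
cv2.imwrite("pics/w2.png",np.hstack([cv2.resize(f["color"],(400,300)),g["color"][130:430,230:630]]))
E
```

```text
time_s: 5.28
tcp_pos: [0.5329, 0.2581, 0.0694]
tool_rot: [0.022, 1.0, -0.001, -0.001]
wrist_force: [0.1, 0.8, -0.2]
finger_gap: 0.0537
grasp_force: 16.4
16.3765087723732
```

View pics/w2.png

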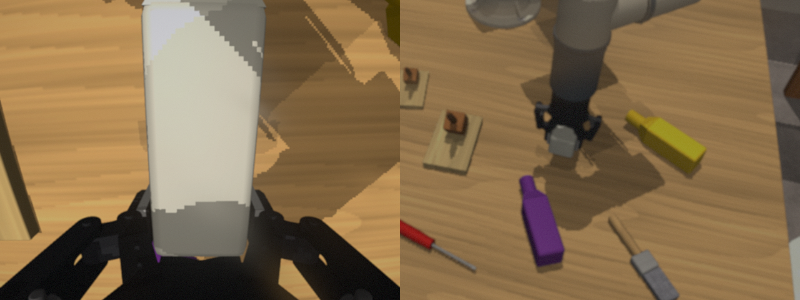

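Wrist view: the bottle is still held roughly level, with its base edge at about (200,255) and the body running up out of the picture. I will loosen further.

```bash
cat >> h.py <<'E'
def tilt(name=None):
    s=read_state();f=grab_frame("wrist");c=f["color"]
    hsv=cv2.cvtColor(c,cv2.COLOR_BGR2HSV);m=((hsv[...,1]<75)&(hsv[...,2]>90)).astype(np.uint8)
    n,l,st,ce=cv2.connectedComponentsWithStats(m);i=1+np.argmax(st[1:,4])
    w=[(r,int((l[r]==i).sum())) for r in range(0,420,60)]
    print(s["time_s"],s["grasp_force"],s["wrist_force"].round(1),st[i],w)
    if name: cv2.imwrite(name,c)
E
python3 -c "from h import *;tilt()"
python3 -m handwheel '[{"linear":[0,0,0],"roll":0,"fingers":93},{"linear":[0,0,0],"roll":0,"fingers":93}]'
python3 -c "from h import *;tilt()"
python3 -m handwheel '[{"linear":[0,0,0],"roll":0,"fingers":92.6},{"linear":[0,0,0],"roll":0,"fingers":92.6}]'
python3 -c "from h import *;tilt()"
```

```text
5.375 16.3765087723732 [ 0.2 -0.2 -0.5] [  226     0   200   411 71923] [(0, 190), (60, 195), (120, 189), (180, 183), (240, 173), (300, 166), (360, 151)]
time_s: 5.68
tcp_pos: [0.5335, 0.2585, 0.0704]
tool_rot: [0.022, 1.0, 0.0, 0.0]
wrist_force: [-0.1, -0.4, 0.1]
finger_gap: 0.0545
grasp_force: 0.0
5.675 0.0 [-0.1 -0.4  0.1] [  246     0   130   340 36493] [(0, 67), (60, 109), (120, 122), (180, 117), (240, 111), (300, 105), (360, 0)]
time_s: 5.98
tcp_pos: [0.5334, 0.2584, 0.0703]
tool_rot: [0.022, 1.0, 0.0, 0.0]
wrist_force: [0.6, 0.3, -0.1]
finger_gap: 0.0543
grasp_force: 0.0
5.975 0.0 [ 0.6  0.3 -0.1] [  246     0   130   340 36519] [(0, 68), (60, 109), (120, 122), (180, 117), (240, 111), (300, 105), (360, 0)]
```

```bash
python3 -m handwheel '[{"linear":[0,0,0.03],"roll":0,"fingers":60},{"linear":[0,0,0.03],"roll":0,"fingers":60},{"linear":[0,0,0],"roll":0,"fingers":96},{"linear":[0,0,0],"roll":0,"fingers":96},{"linear":[0,0,0],"roll":0,"fingers":96},{"linear":[0,0,-0.02],"roll":0,"fingers":96},{"linear":[0,0,0],"roll":0,"fingers":94},{"linear":[0,0,0],"roll":0,"fingers":94}]'
python3 -c "from h import *;tilt()"
python3 -m handwheel '[{"linear":[0,0,0],"roll":0,"fingers":93.7},{"linear":[0,0,0],"roll":0,"fingers":93.7}]'
python3 -c "from h import *;tilt()"
python3 -m handwheel '[{"linear":[0,0,0],"roll":0,"fingers":93.4},{"linear":[0,0,0],"roll":0,"fingers":93.4}]'
python3 -c "from h import *;tilt()"
```

```text
time_s: 7.02
tcp_pos: [0.5332, 0.2585, 0.0303]
tool_rot: [0.022, 1.0, 0.0, 0.0]
wrist_force: [-0.2, -0.3, -1.9]
finger_gap: 0.0542
grasp_force: 43.8
7.025 43.78444514935836 [-0.2 -0.3 -1.9] [  202     0   206   420 74403] [(0, 155), (60, 202), (120, 198), (180, 191), (240, 181), (300, 173), (360, 160)]
time_s: 7.32
tcp_pos: [0.5332, 0.2583, 0.0299]
tool_rot: [0.022, 1.0, -0.0, -0.0]
wrist_force: [0.3, 0.1, -0.6]
finger_gap: 0.0543
grasp_force: 38.6
7.325 38.56555688660592 [ 0.3  0.1 -0.6] [  202     0   206   420 74435] [(0, 155), (60, 202), (120, 198), (180, 191), (240, 181), (300, 173), (360, 160)]
time_s: 7.62
tcp_pos: [0.5334, 0.2584, 0.0302]
tool_rot: [0.022, 1.0, -0.0, -0.0]
wrist_force: [-0.5, 0.9, -0.5]
finger_gap: 0.054
grasp_force: 33.7
7.625 33.69919731281698 [-0.5  0.9 -0.5] [  201     0   206   420 74452] [(0, 155), (60, 202), (120, 198), (180, 191), (240, 181), (300, 174), (360, 159)]
```

```bash
python3 -m handwheel '[{"linear":[0,0,0],"roll":0,"fingers":92.6},{"linear":[0,0,0],"roll":0,"fingers":92.0}]'
python3 -c "from h import *;tilt()"
python3 -m handwheel '[{"linear":[0,0,0],"roll":0,"fingers":91.7},{"linear":[0,0,0],"roll":0,"fingers":91.7}]'
python3 -c "from h import *;tilt()"
python3 -m handwheel '[{"linear":[0,0,0],"roll":0,"fingers":91.5},{"linear":[0,0,0],"roll":0,"fingers":91.5}]'
python3 -c "from h import *;tilt()"
```

```text
time_s: 7.92
tcp_pos: [0.5334, 0.2584, 0.0303]
tool_rot: [0.022, 1.0, -0.0, -0.0]
wrist_force: [0.5, -0.2, -1.0]
finger_gap: 0.0549
grasp_force: 13.8
7.925 13.792482643621042 [ 0.5 -0.2 -1. ] [  201     0   207   420 74521] [(0, 155), (60, 201), (120, 198), (180, 192), (240, 181), (300, 173), (360, 160)]
time_s: 8.22
tcp_pos: [0.5334, 0.2584, 0.0303]
tool_rot: [0.022, 1.0, -0.0, 0.0]
wrist_force: [-0.1, 0.2, -1.4]
finger_gap: 0.0547
grasp_force: 10.3
8.225 10.277463231759612 [-0.1  0.2 -1.4] [  201     0   206   420 74513] [(0, 156), (60, 201), (120, 198), (180, 190), (240, 181), (300, 172), (360, 160)]
time_s: 8.52
tcp_pos: [0.5333, 0.2584, 0.0303]
tool_rot: [0.022, 1.0, -0.0, -0.0]
wrist_force: [-0.7, 1.0, -0.3]
finger_gap: 0.0546
grasp_force: 8.1
8.525 8.123005970846862 [-0.7  1.  -0.3] [  201     0   207   420 74518] [(0, 155), (60, 202), (120, 197), (180, 191), (240, 181), (300, 173), (360, 160)]
```

```bash
for c in 91.3 91.2 91.1 91.0; do :; done
python3 -m handwheel '[{"linear":[0,0,0],"roll":0,"fingers":91.3},{"linear":[0,0,0],"roll":0,"fingers":91.2}]'|tail -2
python3 -c "from h import *;tilt()"
python3 -m handwheel '[{"linear":[0,0,0],"roll":0,"fingers":91.1},{"linear":[0,0,0],"roll":0,"fingers":91.1}]'|tail -2
python3 -c "from h import *;tilt()"
python3 -m handwheel '[{"linear":[0,0,0],"roll":0,"fingers":91.0},{"linear":[0,0,0],"roll":0,"fingers":91.0}]'|tail -2
python3 -c "from h import *;tilt()"
```

```text
finger_gap: 0.0549
grasp_force: 5.2
8.825 5.221725545270601 [ 0.   0.3 -1.4] [  201     0   207   420 74525] [(0, 155), (60, 202), (120, 197), (180, 191), (240, 181), (300, 173), (360, 160)]
finger_gap: 0.055
grasp_force: 0.0
9.125 0.0 [-0.1  0.2  0.4] [  240     0   169   402 57140] [(0, 87), (60, 151), (120, 162), (180, 154), (240, 147), (300, 142), (360, 130)]
finger_gap: 0.055
grasp_force: 0.0
9.425 0.0 [ 0.   0.9 -0.8] [  240     0   169   402 57182] [(0, 87), (60, 151), (120, 161), (180, 154), (240, 147), (300, 145), (360, 130)]
```

```bash
python3 -m handwheel '[{"linear":[0,0,0.02],"roll":0,"fingers":80},{"linear":[0,0,0],"roll":0,"fingers":96},{"linear":[0,0,0],"roll":0,"fingers":96},{"linear":[0,0,-0.01],"roll":0,"fingers":96},{"linear":[0,0,0],"roll":0,"fingers":94},{"linear":[0,0,0],"roll":0,"fingers":92},{"linear":[0,0,0],"roll":0,"fingers":91.5}]'|tail -2
python3 -c "from h import *;tilt()"
python3 -m handwheel '[{"linear":[0,0,-0.06],"roll":0,"fingers":91.3},{"linear":[0,0,-0.06],"roll":0,"fingers":91.3},{"linear":[0,0,0],"roll":0,"fingers":94}]'
python3 -c "from h import *;tilt('pics/w3.png')"
```

```text
finger_gap: 0.0548
grasp_force: 0.2
10.35 0.18980809953063726 [0.2 0.9 1.6] [  235     0   178   416 63693] [(0, 100), (60, 163), (120, 175), (180, 168), (240, 159), (300, 156), (360, 141)]
time_s: 10.78
tcp_pos: [0.5363, 0.26, 0.1463]
tool_rot: [0.022, 1.0, 0.003, 0.005]
wrist_force: [-0.6, 1.3, -0.6]
finger_gap: 0.0541
grasp_force: 0.0
10.775 0.0 [-0.6  1.3 -0.6] [  275     0    84   284 19917] [(0, 49), (60, 47), (120, 84), (180, 80), (240, 76), (300, 0), (360, 0)]
```

View pics/w3.png

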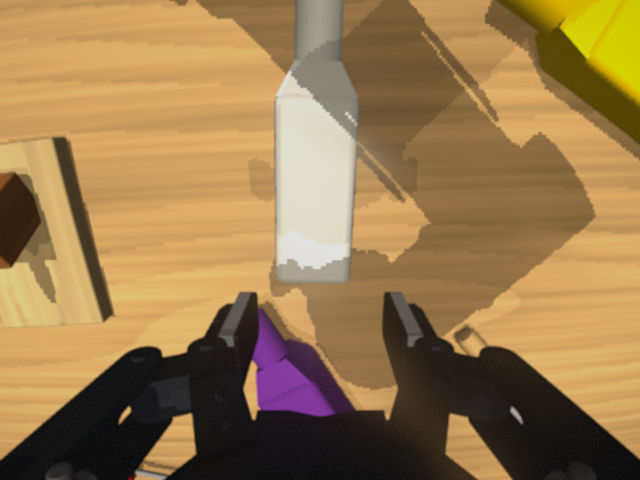

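The fingers came up empty, and the bottle is still flat on the bench (base edge at (278–350,281)). Gravity pivoting is not practical, so I will regrip firmly and pivot the bottle by pressing its mouth against the block's side face while lifting.

Run:
```python
from h import *
s=read_state();f=grab_frame("wrist");c=wcam(f,s)
print(s["tcp_pos"],onz(f,[[278,279],[350,279]],.054,c),onz(f,[[276,98],[357,98]],.054,c))
T=grab_frame("top")
# block top-view outline (c1): side faces & near face
print(onz(T,np.array([[150,355],[280,355],[148,262],[277,260]])/8+[334.56,184.56],.075))
print(onz(T,np.array([[150,465],[278,463]])/8+[334.56,184.56],.018))
```

```text
[0.53448417 0.25929327 0.14288628] [[0.56086644 0.22931372 0.054     ]
 [0.56316853 0.27973206 0.054     ]] [[0.44197307 0.23729147 0.054     ]
 [0.44417057 0.28650914 0.054     ]]
[[ 0.50586033  0.03569872  0.075     ]
 [ 0.5060163  -0.00724147  0.075     ]
 [ 0.53741274  0.03631618  0.075     ]
 [ 0.53823385 -0.00645934  0.075     ]]
[[ 0.47960387  0.0341176   0.018     ]
 [ 0.48047513 -0.00953444  0.018     ]]
```

```bash
python3 -m handwheel '[{"linear":[0.006,-0.0025,0.05],"roll":0,"fingers":40},{"linear":[0,0,0.05],"roll":0,"fingers":40},{"linear":[0,0,0.035],"roll":0,"fingers":40},{"linear":[0,0,0],"roll":0,"fingers":100},{"linear":[0,0,0],"roll":0,"fingers":100},{"linear":[0,0,0],"roll":0,"fingers":101}]'
python3 -m handwheel '[{"linear":[0,0,-0.04],"roll":0,"fingers":101},{"linear":[0,0,0],"roll":-0.18,"fingers":101},{"linear":[0,0,0],"roll":-0.18,"fingers":101},{"linear":[0,0,0],"roll":-0.18,"fingers":101},{"linear":[0,0,0],"roll":-0.18,"fingers":101},{"linear":[0,0,0],"roll":-0.18,"fingers":101},{"linear":[0,0,0],"roll":-0.18,"fingers":101},{"linear":[0,0,0],"roll":-0.18,"fingers":101},{"linear":[0,0,0],"roll":-0.18,"fingers":101},{"linear":[0,0,0],"roll":-0.15,"fingers":101},{"linear":[0,0,0],"roll":0,"fingers":101}]'
python3 - <<'E'
from h import *
s=read_state();f=grab_frame("wrist");g=grab_frame("top");print(R.from_quat(s["tool_rot"]).as_matrix().round(3)[:,:2])
cv2.imwrite("pics/w4.png",np.hstack([cv2.resize(f["color"],(400,300)),g["color"][130:430,150:550]]))
E
```

```text
time_s: 11.68
tcp_pos: [0.5282, 0.2569, 0.0069]
tool_rot: [0.022, 1.0, 0.001, 0.001]
wrist_force: [-0.5, 0.3, -1.7]
finger_gap: 0.0539
grasp_force: 56.1
time_s: 13.05
tcp_pos: [0.5277, 0.2565, 0.0465]
tool_rot: [-0.698, 0.716, -0.0, 0.001]
wrist_force: [-1.2, 0.3, 0.1]
finger_gap: 0.0535
grasp_force: 56.6
[[-0.026 -1.   ]
 [-1.     0.026]
 [-0.001 -0.002]]
```

View pics/w4.png

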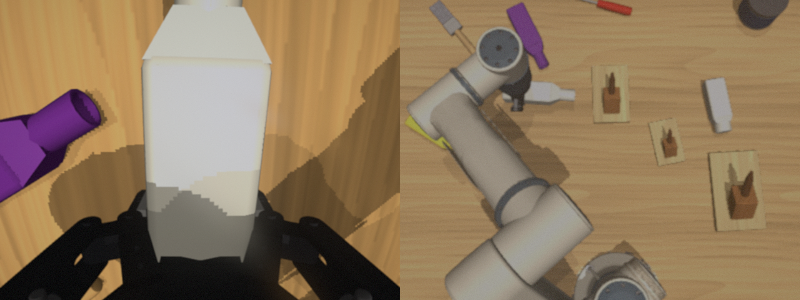

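Wrist and top views: the bottle is held level with its neck towards -y, mouth at about top px (325,227), roughly 70 mm short of the block's side face.

```bash
python3 -m handwheel '[{"linear":[0.03,0.011,0.012],"roll":0,"fingers":101},{"linear":[0.028,0,0.012],"roll":0,"fingers":101},{"linear":[0,0,0],"roll":0,"fingers":101}]'|egrep 'tcp|wrist'
python3 -m handwheel '[{"linear":[0.006,0,0],"roll":0,"fingers":101},{"linear":[0,0,0],"roll":0,"fingers":101}]'|egrep 'tcp|wrist'
python3 -m handwheel '[{"linear":[0.006,0,0],"roll":0,"fingers":101},{"linear":[0,0,0],"roll":0,"fingers":101}]'|egrep 'tcp|wrist'
```

```text
tcp_pos: [0.5139, 0.1966, 0.0207]
wrist_force: [-0.6, -0.2, 0.1]
tcp_pos: [0.5151, 0.1928, 0.0218]
wrist_force: [-0.1, 0.1, -0.9]
tcp_pos: [0.5145, 0.1864, 0.0214]
wrist_force: [-0.6, -0.7, -1.1]
```

```bash
python3 -m handwheel '[{"linear":[0.004,0,0],"roll":0,"fingers":101},{"linear":[0,0,0],"roll":0,"fingers":101}]'|egrep 'tcp|wrist'
python3 -m handwheel '[{"linear":[0.004,0,0],"roll":0,"fingers":101},{"linear":[0,0,0],"roll":0,"fingers":101}]'|egrep 'tcp|wrist'
```

```text
tcp_pos: [0.5143, 0.1823, 0.0213]
wrist_force: [-0.1, -0.5, -1.6]
tcp_pos: [0.5148, 0.1808, 0.0218]
wrist_force: [-2.3, 8.8, 0.4]
```

Run:
```python
from h import *
s=read_state();f=grab_frame("wrist");cv2.imwrite("pics/w5.png",f["color"])
hsv=cv2.cvtColor(f["color"],cv2.COLOR_BGR2HSV)
T=f["T_tool_cam"]
cam=(T[:3,3],T[:3,:3])
for zt in (-.041,-.047,-.053):
  # tool frame: plane z=zt (top face of bottle behind TCP)
  print(zt,onz(f,[[320,96],[320,405],[320,419]],zt,cam).round(4).tolist())
v=hsv[:,300:340].mean(1).round(0).astype(int)
print([(r,*v[r]) for r in range(380,440,4)])
g=grab_frame("top");t=cv2.resize(g["color"][200:260,270:370],None,fx=8,fy=8);cv2.imwrite("pics/t5.png",t)
```

```text
-0.041 [[0.0833, -0.0022, -0.041], [-0.0177, -0.0022, -0.041], [-0.024, -0.0022, -0.041]]
-0.047 [[0.0828, -0.0022, -0.047], [-0.0122, -0.0022, -0.047], [-0.0182, -0.0022, -0.047]]
-0.053 [[0.0822, -0.0022, -0.053], [-0.0068, -0.0022, -0.053], [-0.0124, -0.0022, -0.053]]
[(380, np.int64(24), np.int64(32), np.int64(109)), (384, np.int64(22), np.int64(32), np.int64(108)), (388, np.int64(23), np.int64(32), np.int64(108)), (392, np.int64(22), np.int64(31), np.int64(107)), (396, np.int64(23), np.int64(32), np.int64(107)), (400, np.int64(23), np.int64(31), np.int64(107)), (404, np.int64(22), np.int64(31), np.int64(107)), (408, np.int64(22), np.int64(32), np.int64(107)), (412, np.int64(22), np.int64(32), np.int64(103)), (416, np.int64(47), np.int64(32), np.int64(33)), (420, np.int64(58), np.int64(44), np.int64(20)), (424, np.int64(65), np.int64(52), np.int64(19)), (428, np.int64(72), np.int64(40), np.int64(19)), (432, np.int64(68), np.int64(42), np.int64(18)), (436, np.int64(78), np.int64(40), np.int64(18))]
```

View pics/t5.png

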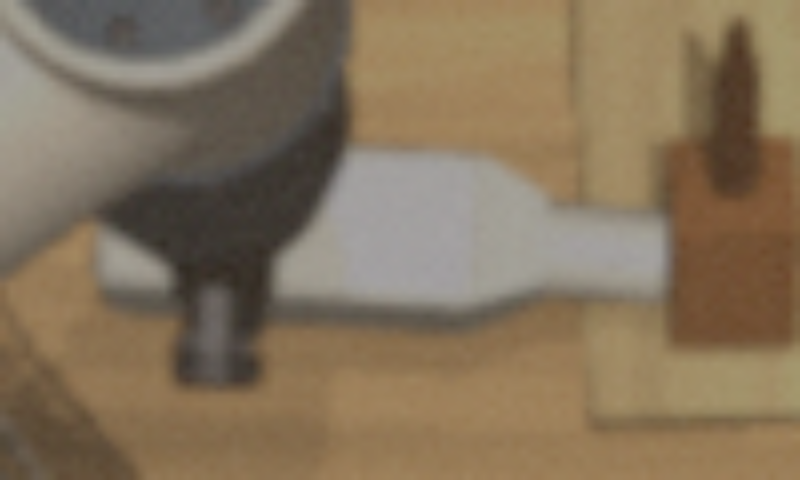

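Top crop: the mouth (668,250) rests against the block's side, and the base (100,250) lies too far behind the fingers (about 45 mm). I will set it down and regrip nearer the base.

```bash
python3 -m handwheel '[{"linear":[-0.045,0,0],"roll":0,"fingers":101},{"linear":[0,0,0.014],"roll":0,"fingers":101},{"linear":[0,0,0],"roll":0,"fingers":60},{"linear":[0,0,0],"roll":0,"fingers":60},{"linear":[-0.023,0,0],"roll":0,"fingers":60},{"linear":[0,0,0],"roll":0,"fingers":101},{"linear":[0,0,0],"roll":0,"fingers":101},{"linear":[0,0,-0.015],"roll":0,"fingers":101},{"linear":[0.05,0,0],"roll":0,"fingers":101},{"linear":[0.014,0,0],"roll":0,"fingers":101},{"linear":[0,0,0],"roll":0,"fingers":101}]'|egrep 'tcp|wrist|time|grasp'
python3 -m handwheel '[{"linear":[0.006,0,0],"roll":0,"fingers":101},{"linear":[0,0,0],"roll":0,"fingers":101}]'|egrep 'tcp|wrist'
python3 - <<'E'
from h import *
f=grab_frame("wrist");T=f["T_tool_cam"];cv2.imwrite("pics/w6.png",f["color"])
g=cv2.cvtColor(f["color"],cv2.COLOR_BGR2HSV);m=(g[...,1]<75)&(g[...,2]>90)
print([(r,int(m[r,150:500].sum())) for r in range(0,240,12)])
E
```

```text
time_s: 16.0
tcp_pos: [0.5177, 0.1965, 0.0259]
wrist_force: [-9.0, 46.2, 0.2]
grasp_force: 66.5
tcp_pos: [0.5184, 0.1963, 0.0266]
wrist_force: [-14.5, 64.3, 2.3]
[(0, 167), (12, 181), (24, 194), (36, 201), (48, 204), (60, 206), (72, 205), (84, 202), (96, 201), (108, 200), (120, 198), (132, 196), (144, 194), (156, 193), (168, 191), (180, 189), (192, 188), (204, 185), (216, 184), (228, 182)]
```

```bash
python3 -m handwheel '[{"linear":[-0.011,0,0],"roll":0,"fingers":101},{"linear":[0,0,-0.02],"roll":0,"fingers":103},{"linear":[0.002,0,-0.02],"roll":0,"fingers":103},{"linear":[0,0,0],"roll":0,"fingers":103}]'|egrep 'tcp|wrist|time|grasp'
python3 - <<'E'
from h import *
f=grab_frame("wrist");cv2.imwrite("pics/w7.png",f["color"])
g=cv2.cvtColor(f["color"],cv2.COLOR_BGR2HSV);m=(g[...,1]<75)&(g[...,2]>90)
print([(r,int(m[r,150:500].sum())) for r in range(0,240,12)])
t=grab_frame("top")["color"][190:270,260:380];s=grab_frame("scene")["color"][200:320,250:430]
cv2.imwrite("pics/m7.png",np.hstack([cv2.resize(t,(400,300)),cv2.resize(s,(400,300))]))
E
```

```text
time_s: 16.8
tcp_pos: [0.5155, 0.1894, 0.065]
wrist_force: [-3.2, 13.8, 4.6]
grasp_force: 64.1
[(0, 83), (12, 95), (24, 114), (36, 130), (48, 147), (60, 161), (72, 164), (84, 165), (96, 165), (108, 165), (120, 165), (132, 165), (144, 165), (156, 165), (168, 165), (180, 164), (192, 164), (204, 164), (216, 163), (228, 163)]
```

View pics/m7.png

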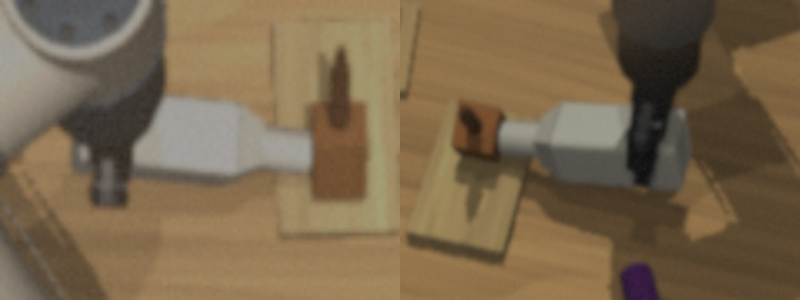

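The tilt is working: the mouth stays on the block's side face while the base rises. I will continue the arc.

```bash
python3 -m handwheel '[{"linear":[0.005,0,-0.02],"roll":0,"fingers":103},{"linear":[0.007,0,-0.019],"roll":0,"fingers":103},{"linear":[0,0,0],"roll":0,"fingers":103}]'|egrep 'tcp|wrist|time|grasp'
python3 -m handwheel '[{"linear":[0.01,0,-0.018],"roll":0,"fingers":103},{"linear":[0.012,0,-0.016],"roll":0,"fingers":103},{"linear":[0,0,0],"roll":0,"fingers":103}]'|egrep 'tcp|wrist|time|grasp'
python3 - <<'E'
from h import *
f=grab_frame("wrist");cv2.imwrite("pics/w8.png",f["color"])
g=cv2.cvtColor(f["color"],cv2.COLOR_BGR2HSV);m=(g[...,1]<75)&(g[...,2]>90)
print([(r,int(m[r,150:500].sum())) for r in range(0,400,12)])
s=grab_frame("scene")["color"][180:300,250:430]
cv2.imwrite("pics/m8.png",np.hstack([cv2.resize(f["color"],(400,300)),cv2.resize(s,(400,300))]))
E
```

```text
time_s: 17.32
tcp_pos: [0.5154, 0.1749, 0.1036]
wrist_force: [-0.9, 6.0, 1.2]
grasp_force: 62.5
time_s: 17.7
tcp_pos: [0.5142, 0.1522, 0.1364]
wrist_force: [0.6, 4.7, 1.4]
grasp_force: 58.0
[(0, 0), (12, 0), (24, 0), (36, 0), (48, 0), (60, 47), (72, 54), (84, 55), (96, 56), (108, 71), (120, 100), (132, 114), (144, 120), (156, 122), (168, 124), (180, 126), (192, 128), (204, 130), (216, 132), (228, 134), (240, 136), (252, 138), (264, 140), (276, 142), (288, 145), (300, 147), (312, 147), (324, 148), (336, 164), (348, 152), (360, 154), (372, 155), (384, 155), (396, 148)]
```

View pics/m8.png

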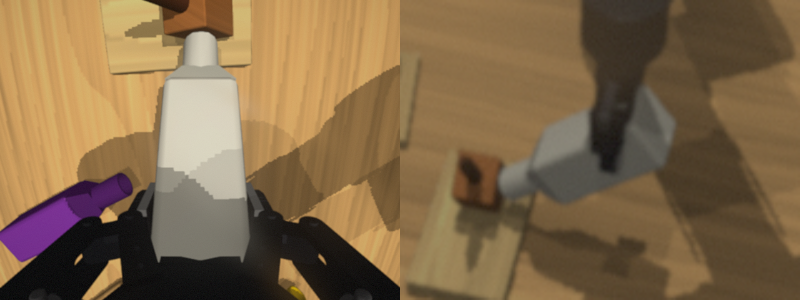

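The bottle is now tilted about 45°, with the mouth still on the block at wrist px (200,35) of the half-size view. My pictures are used up, so from here I measure the tilt numerically from how the width tapers in the wrist image.

```bash
cat >> h.py <<'E'
def btilt(r0=0,r1=380):
    s=read_state();f=grab_frame("wrist");T=f["T_tool_cam"]
    g=cv2.cvtColor(f["color"],cv2.COLOR_BGR2HSV);m=((g[...,1]<75)&(g[...,2]>85)).astype(np.uint8)
    n,l,st,ce=cv2.connectedComponentsWithStats(m);i=1+np.argmax(st[1:,4]);m=l==i
    w=m.sum(1);top=st[i,1]
    # body rows: after shoulder, where widths grow smoothly
    rows=np.arange(top,min(top+st[i,3],r1));W=w[rows]
    dw=np.gradient(cv2.GaussianBlur(W.astype(np.float32).reshape(-1,1),(1,9),0).ravel())
    k=max([j for j in range(0,min(len(rows)-60,200)) if dw[j]>.6] or [0])+8
    R_,W_=rows[k:k+130],W[k:k+130]
    p=np.polyfit(R_,W_,1);ok=abs(np.polyval(p,R_)-W_)<3;p=np.polyfit(R_[ok],W_[ok],1)
    P=[]
    for r in (rows[k-6],R_[-1]):
        wd=np.polyval(p,r);Z=f["fx"]*.054/wd;P.append((T@[0,-(r-f["cy"])/f["fy"]*Z,-Z,1])[:3])
    d=P[0]-P[1];print("rows",rows[0],rows[k],R_[-1],"fit",p,"tilt below horiz",np.degrees(np.arctan2(d[2],d[0])).round(1),"edge,lower",P[0].round(4),P[1].round(4))
    print(s["time_s"],s["tcp_pos"].round(4),s["wrist_force"].round(1),s["grasp_force"])
    return f,m
E
python3 -c "from h import *;btilt()"
python3 -m handwheel '[{"linear":[0.013,0,-0.014],"roll":0,"fingers":103},{"linear":[0.015,0,-0.012],"roll":0,"fingers":103},{"linear":[0,0,0],"roll":0,"fingers":103}]'|egrep 'tcp|wrist|time|grasp'
python3 -c "from h import *;btilt()"
```

```text
rows 49 143 272 fit [ 0.17337667 94.90895683] tilt below horiz 41.5 edge,lower [ 0.0712 -0.0022  0.027 ] [ 0.0227 -0.0022 -0.016 ]
17.8 [0.5139 0.1522 0.1352] [-1.2  4.8  1.6] 57.90074944496155
time_s: 18.23
tcp_pos: [0.513, 0.1237, 0.1612]
wrist_force: [-0.2, 5.2, 0.9]
grasp_force: 53.7
rows 106 177 306 fit [ 0.24527714 63.66556965] tilt below horiz 52.7 edge,lower [ 0.0541 -0.0022  0.0428] [ 0.0087 -0.0022 -0.0169]
18.225 [0.513  0.1237 0.1612] [-0.2  5.2  0.9] 53.65368962287903
```

```bash
python3 -m handwheel '[{"linear":[0.012,0,-0.007],"roll":0,"fingers":103},{"linear":[0,0,0],"roll":0,"fingers":103}]'|egrep 'tcp|wrist|time|grasp'
python3 -c "from h import *;btilt()"
python3 -m handwheel '[{"linear":[-0.03,0,-0.03],"roll":0,"fingers":103},{"linear":[0,0,-0.05],"roll":0,"fingers":103},{"linear":[0,0,-0.05],"roll":0,"fingers":103},{"linear":[0,0,0],"roll":0,"fingers":103}]'|egrep 'tcp|wrist|time|grasp'
python3 - <<'E'
from h import *
f,m=btilt();T=f["T_tool_cam"];cv2.imwrite("pics/w9.png",f["color"])
ys,xs=np.where(m);t=ys.min();print("mouth px rows",t,[ (r,xs[ys==r].min(),xs[ys==r].max()) for r in range(t,t+90,8)])
E
```

```text
time_s: 18.52
tcp_pos: [0.5126, 0.1119, 0.1678]
wrist_force: [0.9, 6.0, 1.5]
grasp_force: 56.1
rows 126 193 322 fit [ 0.26582092 53.18957517] tilt below horiz 56.2 edge,lower [ 0.0456 -0.0022  0.0452] [ 0.0028 -0.0022 -0.0187]
18.525 [0.5126 0.1119 0.1678] [0.9 6.  1.5] 56.09400451183319
time_s: 19.08
tcp_pos: [0.5148, 0.1409, 0.3016]
wrist_force: [0.5, 0.0, -1.0]
grasp_force: 59.5
rows 125 192 321 fit [ 0.26029852 54.97958459] tilt below horiz 55.5 edge,lower [ 0.0462 -0.0022  0.0445] [ 0.0031 -0.0022 -0.0184]
19.075 [0.5148 0.1409 0.3016] [ 0.5  0.  -1. ] 59.45994257926941
mouth px rows 125 [(125, np.int64(316), np.int64(324)), (133, np.int64(302), np.int64(339)), (141, np.int64(299), np.int64(342)), (149, np.int64(298), np.int64(343)), (157, np.int64(297), np.int64(343)), (165, np.int64(293), np.int64(347)), (173, np.int64(276), np.int64(364)), (181, np.int64(271), np.int64(369)), (189, np.int64(269), np.int64(371)), (197, np.int64(268), np.int64(373)), (205, np.int64(267), np.int64(374)), (213, np.int64(266), np.int64(375))]
```

```bash
cat >> h.py <<'E'
def onplane(f,uv,p,n):
    o,d=ray(f,uv);return o+d*(((p-o)@n)/(d@n))[:,None]
def proj(f,P):
    M=R.from_quat(f["orientation"]).as_matrix();c=(np.atleast_2d(P)-f["eye"])@M
    K=np.array([[f["fx"],0,f["cx"]],[0,f["fy"],f["cy"]],[0,0,1]])
    return cv2.projectPoints(c*[1,-1,-1],np.zeros(3),np.zeros(3),K,f["dist"])[0].reshape(-1,2)
def side():
    s=read_state();f=grab_frame("scene");Rm=R.from_quat(s["tool_rot"]).as_matrix();tx,ty=Rm[:,0],Rm[:,1]
    g=s["tcp_pos"]-Rm[:,2]*.022
    q=proj(f,g+tx*.05-np.array([0,0,.085]))[0]
    h=cv2.cvtColor(f["color"],cv2.COLOR_BGR2HSV);m=((h[...,1]<75)&(h[...,2]>70)).astype(np.uint8)
    n,l,st,ce=cv2.connectedComponentsWithStats(m)
    cand=[i for i in range(1,n) if st[i,4]>150]
    for i in sorted(cand,key=lambda i:np.linalg.norm(ce[i]-q))[:3]:
        c=max(cv2.findContours((l==i).astype(np.uint8),0,1)[0],key=cv2.contourArea)[:,0]
        P=onplane(f,c,g,ty)-g;xy=np.c_[P@tx,-P[:,2]]  # tool x, down
        r=cv2.minAreaRect((xy*1000).astype(np.float32));print(st[i],ce[i].round(),q.round(),"rect mm",np.round(r[0],1),np.round(r[1],1),round(r[2],1));np.save(f"c{i}.npy",xy)
        hull=cv2.convexHull((xy*1000).astype(np.float32))[:,0];print(cv2.approxPolyDP(hull,3,True)[:,0].round(0).tolist())
E
python3 -c "from h import *;side()"
```

```text
[ 307  130   73   90 2200] [346. 184.] [318. 199.] rect mm [-5.1 31.9] [268.4  73.9] 62.3
[[-38.0, -102.0], [-27.0, -89.0], [43.0, 44.0], [74.0, 121.0], [74.0, 139.0], [67.0, 146.0], [56.0, 145.0], [10.0, 111.0], [-57.0, 13.0], [-62.0, -32.0]]
[ 295  116   41   42 1098] [315. 138.] [318. 199.] rect mm [ 56.8 -62.5] [69.5 85.6] 58.5
[[80.0, -107.0], [95.0, -74.0], [92.0, -52.0], [69.0, -29.0], [48.0, -25.0], [29.0, -27.0], [20.0, -47.0], [21.0, -81.0], [67.0, -109.0]]
[ 152  203   36   58 1241] [169. 232.] [318. 199.] rect mm [426.  301.6] [252.8  71.4] 71.2
[[362.0, 190.0], [372.0, 187.0], [382.0, 189.0], [425.0, 237.0], [483.0, 359.0], [484.0, 398.0], [480.0, 417.0], [432.0, 409.0], [422.0, 401.0], [360.0, 215.0], [357.0, 198.0]]
```

Side view by numbers: tilt is about 60°, with the mouth about 62 mm along tool x and 111 mm beyond the TCP. Next I turn the bottle to face along the peg and bring the mouth above the tip.

```bash
python3 -m handwheel '[{"linear":[0,0,0],"roll":0.1673,"fingers":103},{"linear":[0,0,0],"roll":0.1673,"fingers":103},{"linear":[0,0,0],"roll":0.1673,"fingers":103},{"linear":[0,0,0],"roll":0.1673,"fingers":103},{"linear":[0,0,0],"roll":0.1673,"fingers":103},{"linear":[0,0,0],"roll":0.1673,"fingers":103},{"linear":[0,0,0],"roll":0.1673,"fingers":103},{"linear":[0,0,0],"roll":0.1673,"fingers":103},{"linear":[0,0,0],"roll":0.1673,"fingers":103},{"linear":[-0.0285,-0.0316,0],"roll":0,"fingers":103},{"linear":[-0.0285,-0.0316,0],"roll":0,"fingers":103},{"linear":[-0.0285,-0.0316,0],"roll":0,"fingers":103},{"linear":[-0.0285,-0.0316,0],"roll":0,"fingers":103},{"linear":[0,0,0],"roll":0,"fingers":103},{"linear":[0,0,0],"roll":0,"fingers":103}]'|egrep 'tcp|wrist|time|grasp'
python3 - <<'E'
from h import *
s=read_state();Rm=R.from_quat(s["tool_rot"]).as_matrix();print(Rm.round(3))
f,m=btilt();cv2.imwrite("pics/w10.png",f["color"]);ys,xs=np.where(m);t=ys.min();print([ (r,xs[ys==r].min(),xs[ys==r].max()) for r in range(t,t+90,8)])
M=s["tcp_pos"]+Rm@[.062,-.001,.111];print("mouth",M)
c=wcam(f,s)
# project mouth, peg tip and foot in wrist
for n,P in (("mouth",M),("tip",[.564,.0162,.135]),("foot",[.5265,.0145,.07])):
    d=dict(f,eye=c[0],orientation=R.from_matrix(c[1]).as_quat());print(n,proj(d,P))
h=cv2.cvtColor(f["color"],cv2.COLOR_BGR2HSV);b=((h[...,0]<14)&(h[...,1]>110)&(h[...,2]<110)).astype(np.uint8)
n,l,st,ce=cv2.connectedComponentsWithStats(b);print([(st[i].tolist(),ce[i].round(1).tolist()) for i in range(1,n) if st[i,4]>60])
# top view of the neck
T=grab_frame("top");h=cv2.cvtColor(T["color"],cv2.COLOR_BGR2HSV);mt=((h[...,1]<70)&(h[...,2]>80)).astype(np.uint8)
q=proj(T,M)[0];print(q);x,y=map(int,q)
for r in range(y-14,y+8,2):
    k=np.where(mt[r,x-20:x+20])[0];print(r,(k.min()+x-20,k.max()+x-20) if len(k) else None)
E
```

```text
time_s: 21.05
tcp_pos: [0.6317, 0.0195, 0.2963]
wrist_force: [0.1, -0.5, -0.3]
grasp_force: 59.5
[[-0.999 -0.039 -0.004]
 [-0.039  0.999 -0.001]
 [ 0.004 -0.001 -1.   ]]
rows 124 192 321 fit [ 0.27200153 51.47776154] tilt below horiz 57.0 edge,lower [0.0441 0.0003 0.0469] [ 0.0015  0.0003 -0.0187]
21.05 [0.6317 0.0195 0.2963] [ 0.1 -0.5 -0.3] 59.46564853191376
[(124, np.int64(317), np.int64(324)), (132, np.int64(303), np.int64(338)), (140, np.int64(299), np.int64(341)), (148, np.int64(298), np.int64(342)), (156, np.int64(297), np.int64(343)), (164, np.int64(295), np.int64(345)), (172, np.int64(279), np.int64(361)), (180, np.int64(272), np.int64(368)), (188, np.int64(269), np.int64(371)), (196, np.int64(268), np.int64(372)), (204, np.int64(267), np.int64(373)), (212, np.int64(266), np.int64(374))]
mouth [0.5693767  0.01591066 0.1855306 ]
mouth [[318.3112478  146.24516432]]
tip [[319.30120086 137.14472121]]
foot [[319.29036022  96.46586266]]
[([311, 92, 16, 26, 199], [318.1, 101.6]), ([49, 392, 32, 27, 61], [64.5, 404.7]), ([119, 405, 14, 20, 69], [125.3, 414.0]), ([508, 405, 15, 19, 66], [515.1, 414.6]), ([459, 415, 33, 37, 95], [476.3, 432.1]), ([131, 432, 35, 46, 82], [147.0, 455.1]), ([436, 444, 40, 36, 265], [456.2, 466.9])]
[362.51614997 194.67047139]
180 (np.int64(352), np.int64(373))
182 (np.int64(351), np.int64(373))
184 (np.int64(352), np.int64(371))
186 (np.int64(354), np.int64(369))
188 (np.int64(356), np.int64(368))
190 (np.int64(356), np.int64(367))
192 (np.int64(356), np.int64(367))
194 (np.int64(356), np.int64(367))
196 (np.int64(356), np.int64(367))
198 (np.int64(356), np.int64(367))
200 (np.int64(358), np.int64(365))
```

```bash
python3 -m handwheel '[{"linear":[0,-0.001,0.02],"roll":0,"fingers":103},{"linear":[0,0,0.02],"roll":0,"fingers":103},{"linear":[0,0,0],"roll":0,"fingers":103}]'|egrep 'tcp|wrist'
python3 -m handwheel '[{"linear":[0.0075,0,0.013],"roll":0,"fingers":103},{"linear":[0.0075,0,0.013],"roll":0,"fingers":103},{"linear":[0,0,0],"roll":0,"fingers":103}]'|egrep 'time|tcp|wrist'
python3 - <<'E'
from h import *
s=read_state();f,m=btilt();ys,xs=np.where(m);t=ys.min();print([ (r,xs[ys==r].min(),xs[ys==r].max()) for r in range(t,t+50,8)])
h=cv2.cvtColor(f["color"],cv2.COLOR_BGR2HSV);b=((h[...,0]<14)&(h[...,1]>110)&(h[...,2]<110)).astype(np.uint8)
n,l,st,ce=cv2.connectedComponentsWithStats(b);print([(st[i].tolist(),ce[i].round(1).tolist()) for i in range(1,n) if st[i,4]>60 and ce[i][1]<300])
side()
E
```

```text
tcp_pos: [0.631, 0.0194, 0.257]
wrist_force: [-0.1, -0.2, -0.7]
time_s: 21.9
tcp_pos: [0.6168, 0.0184, 0.2329]
wrist_force: [-0.2, 0.5, -0.3]
rows 124 191 320 fit [ 0.27500034 50.768182  ] tilt below horiz 57.3 edge,lower [0.0445 0.0003 0.0479] [ 0.0018  0.0003 -0.0185]
21.9 [0.6168 0.0184 0.2329] [-0.2  0.5 -0.3] 59.42262947559357
[(124, np.int64(317), np.int64(324)), (132, np.int64(303), np.int64(338)), (140, np.int64(299), np.int64(342)), (148, np.int64(298), np.int64(343)), (156, np.int64(297), np.int64(343)), (164, np.int64(295), np.int64(345)), (172, np.int64(279), np.int64(362))]
[([312, 102, 14, 11, 72], [318.8, 106.5])]
[ 245  212   43   39 1170] [266. 231.] [276. 233.] rect mm [16.2 47.5] [359.5  67.6] 48.8
[[118.0, 197.0], [109.0, 198.0], [85.0, 178.0], [-6.0, 74.0], [-52.0, 12.0], [-110.0, -78.0], [-87.0, -101.0], [-71.0, -97.0], [66.0, 53.0], [98.0, 98.0], [131.0, 168.0]]
[ 152  203   36   57 1261] [170. 232.] [276. 233.] rect mm [-309.4 -305.8] [78.9 63.4] 53.5
[[-266.0, -297.0], [-275.0, -282.0], [-313.0, -261.0], [-346.0, -301.0], [-348.0, -325.0], [-315.0, -336.0], [-285.0, -324.0]]
[ 295  112   76   46 2148] [332. 138.] [276. 233.] rect mm [1096.   621.2] [2187.9  167. ] 36.4
[[1977.0, 1270.0], [1942.0, 1282.0], [1791.0, 1209.0], [1592.0, 1082.0], [1457.0, 988.0], [1126.0, 747.0], [901.0, 575.0], [518.0, 261.0], [293.0, 56.0], [241.0, -7.0], [226.0, -42.0], [235.0, -48.0], [261.0, -42.0], [356.0, 0.0], [1343.0, 699.0], [1616.0, 914.0], [1944.0, 1210.0]]
```

```bash
python3 -m handwheel '[{"linear":[0.0075,0,0.013],"roll":0,"fingers":103},{"linear":[0.0075,0,0.013],"roll":0,"fingers":103},{"linear":[0,0,0],"roll":0,"fingers":103}]'|egrep 'time|tcp|wrist'
python3 -c "from h import *;btilt()"
python3 -m handwheel '[{"linear":[0.005,0,0.0087],"roll":0,"fingers":103},{"linear":[0.005,0,0.0087],"roll":0,"fingers":103},{"linear":[0,0,0],"roll":0,"fingers":103}]'|egrep 'time|tcp|wrist'
python3 -c "from h import *;btilt()"
```

```text
time_s: 22.38
tcp_pos: [0.6023, 0.0176, 0.2065]
wrist_force: [-0.1, -0.4, -0.5]
rows 124 189 318 fit [ 0.27376859 51.0996627 ] tilt below horiz 57.1 edge,lower [0.0454 0.0003 0.049 ] [ 0.0023  0.0003 -0.0178]
22.375 [0.6023 0.0176 0.2065] [-0.1 -0.4 -0.5] 59.427260756492615
time_s: 22.8
tcp_pos: [0.5916, 0.0171, 0.188]
wrist_force: [0.2, 0.0, -0.9]
rows 124 192 321 fit [ 0.27119038 51.77043794] tilt below horiz 56.9 edge,lower [0.0442 0.0003 0.0466] [ 0.0015  0.0003 -0.0187]
22.8 [0.5916 0.0171 0.188 ] [ 0.2  0.  -0.9] 59.42800998687744
```

```bash
python3 -m handwheel '[{"linear":[0.0025,0,0.0043],"roll":0,"fingers":103},{"linear":[0,0,0],"roll":0,"fingers":103}]'|egrep 'time|tcp|wrist'
python3 -m handwheel '[{"linear":[0.0025,0,0.0043],"roll":0,"fingers":103},{"linear":[0,0,0],"roll":0,"fingers":103}]'|egrep 'time|tcp|wrist'
python3 -m handwheel '[{"linear":[0.0025,0,0.0043],"roll":0,"fingers":103},{"linear":[0,0,0],"roll":0,"fingers":103}]'|egrep 'time|tcp|wrist'
```

```text
time_s: 23.1
tcp_pos: [0.5897, 0.0171, 0.1843]
wrist_force: [-0.9, -0.8, -1.6]
time_s: 23.35
tcp_pos: [0.59, 0.0169, 0.1836]
wrist_force: [3.1, -0.4, 7.7]
time_s: 23.6
tcp_pos: [0.5908, 0.0169, 0.183]
wrist_force: [5.4, 0.8, 17.7]
```

```bash
python3 -m handwheel '[{"linear":[0.0025,0,0.0043],"roll":0,"fingers":103},{"linear":[0,0,0],"roll":0,"fingers":103}]'|egrep 'time|tcp|wrist'
python3 -c "from h import *;btilt()"
python3 -m handwheel '[{"linear":[-0.005,0,-0.0087],"roll":0,"fingers":103},{"linear":[0,0,0],"roll":0,"fingers":103}]'|egrep 'time|tcp|wrist'
```

```text
time_s: 23.85
tcp_pos: [0.5918, 0.0169, 0.1823]
wrist_force: [9.4, 1.4, 26.4]
rows 116 185 314 fit [ 0.25289981 57.99380573] tilt below horiz 54.5 edge,lower [0.048  0.0003 0.0459] [ 0.0034  0.0003 -0.0165]
23.85 [0.5918 0.0169 0.1823] [ 9.4  1.4 26.4] 64.21992301940918
time_s: 24.15
tcp_pos: [0.5909, 0.0173, 0.1831]
wrist_force: [4.5, 1.5, 6.9]
```

```bash
python3 -m handwheel '[{"linear":[0.007,0,-0.002],"roll":0,"fingers":103},{"linear":[0,0,0],"roll":0,"fingers":103}]'|egrep 'time|tcp|wrist'
python3 -c "from h import *;btilt()"
python3 -m handwheel '[{"linear":[0.0035,0,0.004],"roll":0,"fingers":103},{"linear":[0,0,0],"roll":0,"fingers":103}]'|egrep 'time|tcp|wrist'
python3 -c "from h import *;btilt()"
```

```text
time_s: 24.4
tcp_pos: [0.5843, 0.0171, 0.1854]
wrist_force: [6.7, 1.0, 6.0]
rows 128 195 324 fit [ 0.27254503 50.38994934] tilt below horiz 57.3 edge,lower [0.0426 0.0003 0.0468] [ 0.0003  0.0003 -0.0189]
24.4 [0.5843 0.0171 0.1854] [6.7 1.  6. ] 60.84614038467407
time_s: 24.7
tcp_pos: [0.5838, 0.0171, 0.1854]
wrist_force: [9.0, 2.7, 18.6]
rows 128 194 323 fit [ 0.27112756 50.92891068] tilt below horiz 57.1 edge,lower [0.0431 0.0003 0.047 ] [ 0.0006  0.0003 -0.0186]
24.7 [0.5838 0.0171 0.1854] [ 9.   2.7 18.6] 62.297165393829346
```

```bash
python3 -m handwheel '[{"linear":[-0.002,0,-0.0035],"roll":0,"fingers":95},{"linear":[0,0,0],"roll":0,"fingers":60},{"linear":[0,0,0],"roll":0,"fingers":0},{"linear":[0,0,0],"roll":0,"fingers":0},{"linear":[0,0,0],"roll":0,"fingers":0}]'|egrep 'time|tcp|wrist|gap'
python3 - <<'E'
from h import *
btilt();side()
E
```

```text
time_s: 25.38
tcp_pos: [0.5785, 0.0165, 0.1813]
wrist_force: [-0.5, 0.2, -0.3]
finger_gap: 0.0852
rows 145 232 361 fit [ 0.15781453 64.32337735] tilt below horiz 46.1 edge,lower [0.0229 0.0003 0.0445] [-0.0258  0.0003 -0.006 ]
25.375 [0.5785 0.0165 0.1813] [-0.5  0.2 -0.3] 0.0
[249 235  42  31 878] [267. 249.] [282. 236.] rect mm [-13.9  59.5] [372.1  61. ] 49.1
[[110.0, 198.0], [18.0, 141.0], [-28.0, 88.0], [-140.0, -61.0], [-143.0, -72.0], [-118.0, -96.0], [-108.0, -90.0], [-36.0, -13.0], [114.0, 164.0]]
[ 294  112   77   46 2146] [332. 138.] [282. 236.] rect mm [1042.   554.8] [2162.9  168.3] 37.2
[[1914.0, 1195.0], [1880.0, 1207.0], [1835.0, 1194.0], [1737.0, 1148.0], [1541.0, 1022.0], [1179.0, 765.0], [858.0, 521.0], [478.0, 208.0], [284.0, 33.0], [219.0, -38.0], [179.0, -90.0], [179.0, -97.0], [197.0, -100.0], [223.0, -94.0], [307.0, -59.0], [1221.0, 585.0], [1514.0, 812.0], [1895.0, 1159.0]]
[ 152  203   36   57 1259] [170. 232.] [282. 236.] rect mm [-346.9 -356.7] [78.4 64.5] 54.5
[[-303.0, -348.0], [-313.0, -333.0], [-350.0, -312.0], [-383.0, -352.0], [-386.0, -376.0], [-349.0, -387.0], [-323.0, -375.0]]
```

```bash
python3 -m handwheel '[{"linear":[0,0,-0.04],"roll":0,"fingers":0},{"linear":[0,0,-0.05],"roll":0,"fingers":0},{"linear":[0,0,-0.05],"roll":0,"fingers":0},{"linear":[0,0,-0.04],"roll":0,"fingers":0},{"linear":[0,0,0],"roll":0,"fingers":0},{"linear":[0,0,0],"roll":0,"fingers":0}]'|egrep 'time|tcp|wrist|gap'
python3 - <<'E'
from h import *
s=read_state();f=grab_frame("wrist");c=wcam(f,s);d=dict(f,eye=c[0],orientation=R.from_matrix(c[1]).as_quat())
a=np.array([.4997,.0192,.866]);az=a*[1,1,0]/.5;foot=np.array([.5265,.0145,.07])
def white(F,x0,x1,y0,y1):
    h=cv2.cvtColor(F["color"],cv2.COLOR_BGR2HSV);m=((h[...,1]<75)&(h[...,2]>80)).astype(np.uint8);mm=np.zeros_like(m);mm[y0:y1,x0:x1]=m[y0:y1,x0:x1]
    c=max(cv2.findContours(mm,0,1)[0],key=cv2.contourArea);return c[:,0]
t=np.radians(46);dv=-az*np.cos(t)-np.array([0,0,np.sin(t)]);nv=-az*np.sin(t)+np.array([0,0,np.cos(t)])
for off in (.0,.004,.010):
    M=foot+a*off
    pts=np.array([M+.016*nv,M-.185*dv+.027*nv]);print(off,[proj(F,pts).round(1).tolist() for F in (d,grab_frame("top"),grab_frame("scene"))])
for n,F,b in (("w",f,(200,450,60,480)),("top",grab_frame("top"),(340,385,150,235)),("scene",grab_frame("scene"),(235,320,225,300))):
    cc=white(F,*b);cv2.imwrite(f"pics/fin_{n}.png",F["color"]);print(n,cv2.boundingRect(cc),cv2.minAreaRect(cc))
E
```

```text
time_s: 26.22
tcp_pos: [0.5788, 0.0168, 0.361]
wrist_force: [0.2, -1.3, 0.1]
finger_gap: 0.0854
0.0 [[[319.7, 138.5], [319.3, 287.5]], [[361.6, 225.1], [361.9, 164.5]], [[283.9, 243.2], [264.8, 241.0]]]
0.004 [[[319.7, 140.4], [319.3, 291.4]], [[361.6, 224.1], [361.9, 163.3]], [[283.6, 242.9], [264.3, 240.6]]]
0.01 [[[319.7, 143.3], [319.3, 297.3]], [[361.6, 222.5], [362.0, 161.5]], [[283.2, 242.3], [263.7, 239.9]]]
w (287, 139, 62, 173) ((317.5, 225.0), (172.0, 61.0), 90.0)
top (350, 165, 24, 62) ((361.3070068359375, 195.59678649902344), (22.43494415283203, 60.99822998046875), 1.9749339818954468)
scene (248, 234, 43, 32) ((268.770263671875, 249.3783721923828), (38.798160552978516, 30.08501625061035), 9.462321281433105)
```

The mouth rim appears at wrist row 139 and top row 226, which matches the neck being home against the block. The gripper is clear.

```bash
python3 -c "from station import *;print(job_done())"
```

```text
the job is handed in; nothing more can be done
None
```

The open bottle is hanging neck-down on the middle-sized stand's peg with its neck home against the block, to within the few millimetres the cameras can resolve; the capped bottle was never approached, and the job was handed in at about 26 s of the 42 s allowed.

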